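Take a blank from under the spring flap and clamp it in the welding vise

TASK

Push down the spring flap over the wide steel blank in the dispenser and, with the flap held open, grip the blank and lift it straight out so that the flap springs shut again. Stand the blank upright on the vise's base, midway along the jaws and square to them, let go, and slide the loose jaw fully home so that the blank is held flush against the fixed jaw. Leave the narrow blank and the other things on the bench where they are.

Things in the scene. Friction and masses are not known exactly. Their poses are not given: they have to be found in the camera images.
- dispenser: fixed clear-walled box with grey rims, 80 (x) x 252 (y) x 98 mm high, two bays side by side along its y. Origin on the underside, bay centres at y = +62 and -62 mm. x points from the flap hinges (x = -24 mm) to the far wall (inner face x = +32 mm), away from the robot at yaw 0. Each bay is 120 mm long in y; a flap closes its top from x = -24 to +20 mm, leaving a 12 mm open slit
- bay_left (a point): point on the dispenser's top plane (98 mm up) at the middle of the +y bay, at x = +16 mm: a blank stands on end below it, on a floor 4 mm up, between two low ribs (tops 22 mm up, 1.5 mm play to each side), so its top is 34 mm below the dispenser's top
- bay_right (a point): the same for the -y bay
- flap_left (a joint): angle (rad) of the +y bay's flap: 0 shut and level, growing as it swings down into the bay, limit 1.4. Clear panel with dark free edge, 44 mm from hinge to edge, 114 mm wide, 3 mm thick. A light spring (0.5 N at the edge when shut, 1 N when open) shuts it unless held. Fingers straddling the blank along y push it down clear of the blank; it then rests on the fingers' side
- flap_right (a joint): the same for the -y bay's flap. With either flap: grip the blank with the fingers centred on its thickness or 2 to 4 mm nearer the hinge, so that the flap's edge rides on the fingers and cannot catch on top of the blank as it is lifted straight up; grip firmly (about 50 N), some 20 mm down from its top, or the flap may swing it between the fingers
- wide_blank_center (a point): centre (30 mm above its lower end) of the wide blank: plain steel flat bar, 10 mm thick (its x), 40 mm wide (its y), 60 mm tall (its z), about 0.19 kg. It stands on end in one of the two bays (either one), its y along the dispenser's y, up to 5 mm off the bay's middle; grip it across the 40 mm
- narrow_blank_center (a point): centre of the narrow blank in the other bay: the same bar but only 22 mm wide (10 x 22 x 60 mm). To be left where it is
- vise: small fixed welding vise, blue base 160 x 66 mm, 12 mm thick (x = -92 to +68 mm of its origin, which is on its underside); its x axis points from the sliding jaw to the fixed jaw (away from the robot at yaw 0). Both jaws are steel, 30 mm wide in y, and reach 30 mm above the base. The fixed jaw's face is at x = +40 mm
- seat (a point): point on the top of the vise's base (12 mm up) where the middle of the blank's lower end comes when it is clamped, its 40 mm width along the vise's y: 5 mm in front of the fixed jaw's face, midway along the jaws
- jaw (a joint): travel (m) of the sliding jaw along the vise's +x: 0 with its face 40 mm from the fixed jaw, growing as it closes; about 0.030 when closed on a 10 mm blank, end stop 0.039. It starts between 0 and 0.008. It slides with about 2.5 N of friction and stays where it is left
- lug_top (a point): middle of the top of the push lug behind the sliding jaw: upright dark plate 12 mm thick (vise x), 30 mm wide (vise y), its top 62.5 mm above the table, moving with the jaw (56 mm behind the sliding jaw's face, a bar 10 mm high between them); push it towards the fixed jaw
- tube_offcut: bystander: square steel tube offcut 25 x 25 x 110 mm lying; origin at its underside
- gas_nozzle: bystander: copper gas nozzle, 22 mm across, 70 mm tall, standing; origin at its underside
- magnet_square: bystander: grey welding magnet block 70 x 70 x 25 mm; origin at its underside
- hammer: bystander: hammer lying; origin at its underside
- brush: bystander: brush lying; origin at its underside
- spray_can: bystander: steel spray can, 64 mm across, 160 mm tall; origin at its underside
- locking_pliers: bystander: steel locking pliers lying, about 220 mm long; origin at its underside

How it is judged:
By the outcome, as a careful person would: the job done as asked, in the order asked, and still so for the second after the job is handed in, with the robot touching nothing.
It also fails if it takes over 56 s, if anything falls off the work surface, if the arm or the gripper's body presses on something with over 40 N, if the wrist force passes 120 N, or if a joint passes its speed limit or range.

ROBOT

A 7-joint arm with a two-finger parallel gripper is mounted at the origin on the work surface. World frame = base frame: x ahead of the robot, y to its left, z up, the work surface at z = 0. Lengths are in mm, angles in rad, forces in N, time in s.
With the tool pointing down it reaches from about 400 to 875 mm from the base axis. Payload 4.4 kg.
Tool frame: the origin (TCP) lies at the very end of the fingers, on their centre line; the grasp point (between the pads) lies 19 mm behind it; y points along the fingers, z is the direction in which the jaws open and shut, and the axes are right-handed (so a half turn about y gives the same grasp; the last joint's range is limited). The gripper opens to 85 mm and grips with 20 to 120 N. Pads are 22 mm wide; open, the fingers measure 114 mm over their backs; the gripper's body (76 mm by 85 mm) begins 54 mm behind the grasp point. The pads swing forward as they close: fully open they stand 13 mm farther back than shut.
Start: joints at [-1.358, 0.628, 0.038, 1.517, -0.027, 0.996, -0.02], TCP at [178.856, 624.923, 202.713] pointing down, gripper open.
Joint ranges: [-3.06, 3.06], [-0.37, 2.12], [-1.25, 1.32], [0.18, 2.47], [-1.1, 4.24], [0.23, 1.98], [-2.94, 2.94]. Speed limits (rad/s): [2.57, 2.57, 3.14, 3.14, 3.14, 3.14, 3.14].

INTERFACE

Orientations are given as [roll, pitch, yaw] about the fixed x, y, z axes, in that order (R = Rz(yaw) Ry(pitch) Rx(roll)).
In Python, from cell import * gives the robot as it stands.
- The arm moves only by the tool apply_moves, never from a script. Its argument "targets" is a list of rows, each a list of 6 numbers: the shift along the tool's x, y, z in units of 40 mm (1.0 is 40 mm), then the turn, a rotation vector about the tool's x, y, z in units of 8 degrees (1.0 is 8 degrees). A call has 1 to 12 rows; each row shifts and turns the commanded pose from where the row before left it, along the tool's axes as they then stand; what a row does not reach is not made up. A row lasts 1/8 s, in which the tool goes at most 62.5 mm and 10.7 degrees, less where a joint would pass 70% of its speed; a pose out of reach is approached as far as the arm can. A call is refused whole if a number of a shift passes 1 or a number of a turn 1, either way. A call with a gripper value outside its range is refused whole. "jaw" is the gripper command: -1 is shut, 1 is fully open, values between are in proportion, set as the call begins (left out, the last holds). The fingers move at their own pace and stop on an object; the grip force is fixed at half the most. Time passes only in rows, so rows that do not move let the fingers close. It gives the time, the measured TCP pose, the force and the opening at its end, in the units of the state.
- read_state(): the state, without advancing time (a new reading comes with each control period).
- get_image(name): name is "side" or "top"; returns the picture (480x640x3 uint8, red, green, blue); there is no depth.
- calibration(name): a dict with "fx", "fy", "cx", "cy" (pixels), "k1" (the pictures are not rectified: a ray, as slopes to the right and down, at radius r is drawn at 1 + k1 r^2 times it, then the intrinsics apply), "world_from_camera" (4x4, takes a point from camera to world coordinates). Camera axes: x right, y down, z forward; pixel columns grow to the right and rows downward; lengths in mm; the calibration is good to about 2 mm. A picture is of the moment at which its call begins. calibration takes no time and is no camera call.
- finish_job(): hands the job in, once; it reports no verdict.
The state is a dict: "clock": time; "qpos": joint angles; "qd": joint speeds; "tau": joint torques, N m; "eef_pos": TCP position; "tool_rot": TCP orientation; "force": force on the tool from outside, world axes, zero at the start; "torque": the same for the moment, N m; "width": finger opening in mm.
Only numpy, scipy, OpenCV 4.12 (cv2) and the standard library are available. Lean on these libraries where they do the work, as an engineer would, in place of code of your own. Each camera call takes 0.05 s, during which the arm holds its last target. There are 200 camera calls.

## Working session

There is one attempt and no reset: what is moved stays moved. The work goes in short steps, Python scripts to look and compute and a tool call to move; the robot and the scene stay as the last step left them, time stands still between calls to the robot, and variables do not carry over. Pictures are saved under pics/ and viewed, about 8 in all and at most 12, crops included, and the job is handed in when it is done.

Besides the shell and the picture viewer there is one more tool, called after "Request:" as name(argument=value, ...), one argument or row to a line, values as JSON. apply_moves: Moves the arm, as the interface text tells. Its arguments: {"type":"object","properties":{"targets":{"type":"array"},"jaw":{"type":"number"}},"required":["targets"]}

```bash
mkdir -p pics; ls
python3 - <<'E'
from cell import *
import cv2
for n in("top","side"):
    im=get_image(n); cv2.imwrite(f"pics/{n}0.png",im[:,:,::-1]); print(calibration(n))
print(read_state())
E
```

```text
pics
{'fx': 435.7081136867404, 'fy': 435.7081136867404, 'cx': 318.21825128359393, 'cy': 237.1580030186086, 'k1': -0.04460835029715501, 'world_from_camera': array([[ 1.56096660e-03, -9.91436739e-01,  1.30578539e-01,
         3.83829126e+02],
       [-9.99987814e-01, -9.36028859e-04,  4.84715318e-03,
         6.67522044e+01],
       [-4.68342047e-03, -1.30584515e-01, -9.91426119e-01,
         1.48738658e+03],
       [ 0.00000000e+00,  0.00000000e+00,  0.00000000e+00,
         1.00000000e+00]])}
{'fx': 600.9836718441676, 'fy': 600.9836718441676, 'cx': 317.2676971301635, 'cy': 243.239972627097, 'k1': 0.05020203867295743, 'world_from_camera': array([[ 9.29217983e-01, -2.51574088e-01,  2.70674007e-01,
         1.65212629e+02],
       [-3.68913607e-01, -5.89184735e-01,  7.18863060e-01,
        -1.00306958e+03],
       [-2.13703254e-02, -7.67835807e-01, -6.40290155e-01,
         1.01589526e+03],
       [ 0.00000000e+00,  0.00000000e+00,  0.00000000e+00,
         1.00000000e+00]])}
{'clock': 0.1, 'qpos': array([-1.35780397,  0.62926597,  0.03843641,  1.51825527, -0.02699345,
        0.99630028, -0.02003422]), 'qd': array([-0.00235456, -0.00101633, -0.00061531, -0.00257608,  0.00084182,
       -0.00218533, -0.00079895]), 'tau': array([ 3.07640272e-03, -5.64529431e+01,  1.23029027e+00, -1.93971097e+01,
        1.12375355e-02,  5.44480528e-03,  6.46394138e-07]), 'eef_pos': array([178.67852486, 624.33125387, 201.87701424]), 'tool_rot': array([-1.57250739e+00, -1.82987566e-05, -2.78815960e-01]), 'force': array([-0.97964002, -0.05622914, -1.17033742]), 'torque': array([ 0.06797757,  0.01024499, -0.04781958]), 'width': 85.23914038737894}
```

View pics/top0.png

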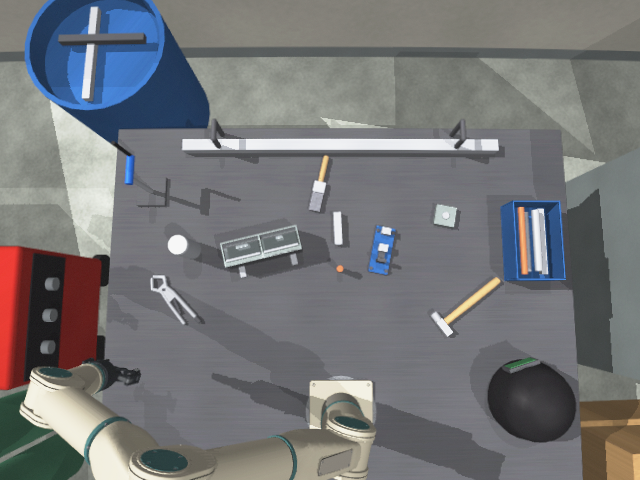

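View pics/side0.png

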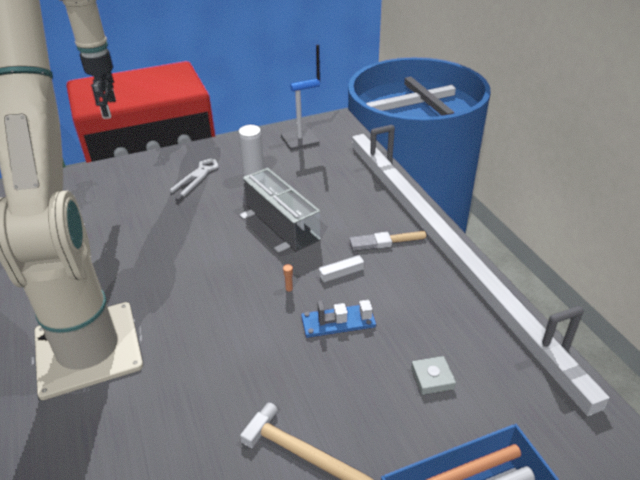

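```bash
cat > h.py <<'E'
import numpy as np, cv2
from cell import *
def crop(im,u0,v0,w,h,s):
    c=cv2.resize(np.ascontiguousarray(im[v0:v0+h,u0:u0+w]),None,fx=s,fy=s,interpolation=cv2.INTER_CUBIC)
    for k in range(0,w,10): cv2.putText(c,str(u0+k),(k*s,9),0,.33,(0,255,255),1); cv2.line(c,(k*s,10),(k*s,16),(0,255,255),1)
    for k in range(10,h,10): cv2.putText(c,str(v0+k),(0,k*s+4),0,.33,(0,255,255),1); cv2.line(c,(24,k*s),(30,k*s),(0,255,255),1)
    return c
def ray(n,u,v):
    c=calibration(n); K=np.array([[c['fx'],0,c['cx']],[0,c['fy'],c['cy']],[0,0,1]])
    p=cv2.undistortPoints(np.array([[[u,v]]],float),K,np.array([c['k1'],0,0,0.]))[0,0]
    T=c['world_from_camera']; return T[:3,3],T[:3,:3]@[p[0],p[1],1]
def at(n,u,v,z):
    o,d=ray(n,u,v); return (o+d*(z-o[2])/d[2])[:2].round(1)
def proj(n,P):
    c=calibration(n); K=np.array([[c['fx'],0,c['cx']],[0,c['fy'],c['cy']],[0,0,1]])
    W=np.linalg.inv(c['world_from_camera'])
    return cv2.projectPoints(np.array(P,float).reshape(-1,3),cv2.Rodrigues(W[:3,:3])[0],W[:3,3],K,np.array([c['k1'],0,0,0.]))[0][:,0]
E
python3 - <<'E'
from h import *
t=cv2.imread('pics/top0.png'); s=cv2.imread('pics/side0.png')
cv2.imwrite('pics/c1.png',crop(t,215,220,95,62,8))
C=np.zeros((560,800,3),np.uint8)
a=crop(t,364,220,36,60,9); C[:540,:324]=a
a=crop(s,295,295,90,45,5); C[:225,340:790]=a
a=crop(s,237,160,90,80,4); C[235:555,340:700]=a
cv2.imwrite('pics/c2.png',C)
E
```

```text
(no output)
```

View pics/c1.png

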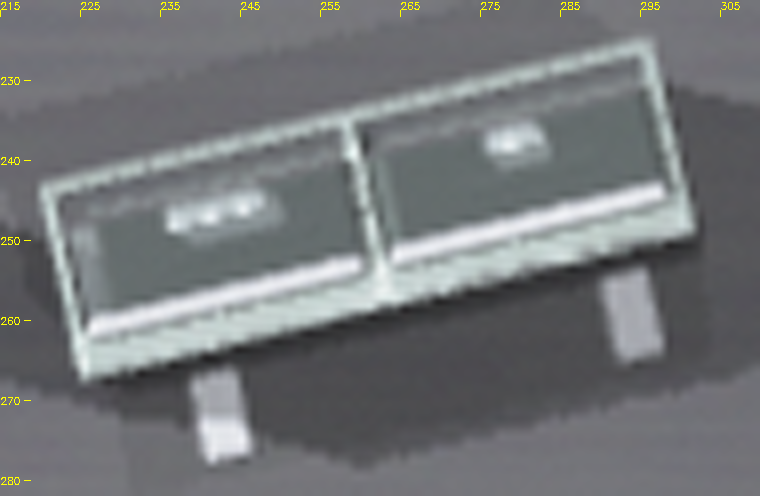

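View pics/c2.png

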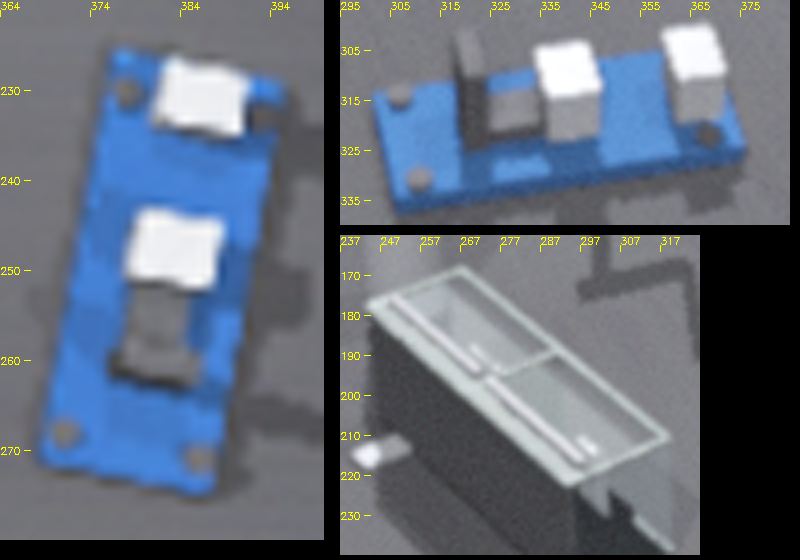

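```bash
cat > fit.py <<'E'
from h import *
from scipy.optimize import least_squares
def fit(obs,x0):
    # obs: list of (view,u,v,local xyz)
    def T(p,L): c,s=np.cos(p[2]),np.sin(p[2]); L=np.array(L); return np.c_[p[0]+c*L[:,0]-s*L[:,1],p[1]+s*L[:,0]+c*L[:,1],L[:,2]]
    def r(p):
        out=[]
        for n in('top','side'):
            o=[q for q in obs if q[0]==n]
            if o: out.append((proj(n,T(p,[q[3] for q in o]))-[q[1:3] for q in o]).ravel())
        return np.concatenate(out)
    s=least_squares(r,x0,loss='soft_l1'); return s.x,r(s.x).reshape(-1,2).round(1)
c8=lambda a,b:('top',215+a/8-.45,220+b/8-.45); c9=lambda a,b:('top',364+a/9-.45,220+b/9-.45)
s4=lambda a,b:('side',237+(a-340)/4-.4,160+(b-235)/4-.4); s5=lambda a,b:('side',295+(a-340)/5-.4,295+b/5-.4)
E
python3 - <<'E'
from fit import *
for nm,lo,hi in(("c",-40,40),("o",-44,36)):
    D=[(*c8(40,185),(hi,126,98)),(*c8(652,38),(hi,-126,98)),(*c8(695,235),(lo,-126,98)),(*c8(84,381),(lo,126,98))]
    S=[(*s4(367,305),(lo,126,98)),(*s4(462,267),(hi,126,98)),(*s4(670,437),(hi,-126,98)),(*s4(570,485),(lo,-126,98))]
    for o in(D+S,D,S):
        p,r=fit(o,[500,250,0.2]); print(nm,p.round(3),r.tolist())
B=at('top',*c8(216,211)[1:],64); 
cs,sn=np.cos(p[2]),np.sin(p[2]); d=B-p[:2]; print('blank',B,'local',cs*d[0]+sn*d[1],-sn*d[0]+cs*d[1])
for q in [(165,208),(265,190),(170,233),(265,212)]: print(at('top',*c8(*q)[1:],64))
V=[(*c9(112,48),(68,33,12)),(*c9(288,85),(68,-33,12)),(*c9(210,497),(-92,-33,0)),(*c9(40,466),(-92,33,0))]
W=[(*s5(375,93),(-92,33,12)),(*s5(392,200),(-92,-33,12)),(*s5(395,213),(-92,-33,0)),(*s5(745,148),(68,-33,12)),(*s5(745,162),(68,-33,0))]
for o in(V+W,V,W):
    p,r=fit(o,[480,-80,-.2]); print('v',p.round(3),r.tolist())
E
```

```text
c [5.38603e+02 2.59197e+02 2.40000e-01] [[0.1, 0.4], [-0.4, 0.4], [0.0, -0.3], [-0.2, -0.0], [-0.4, 0.1], [0.6, 0.0], [0.7, 0.3], [-0.4, -0.1]]
c [5.38903e+02 2.58821e+02 2.38000e-01] [[0.2, 0.2], [-0.2, 0.4], [0.1, -0.3], [-0.2, -0.2]]
c [5.38399e+02 2.59835e+02 2.43000e-01] [[-0.6, 0.1], [0.3, -0.0], [0.6, 0.2], [-0.4, -0.2]]
o [5.42488e+02 2.60149e+02 2.40000e-01] [[0.1, 0.4], [-0.4, 0.4], [0.0, -0.3], [-0.2, -0.0], [-0.4, 0.1], [0.6, 0.0], [0.7, 0.3], [-0.4, -0.1]]
o [5.42790e+02 2.59763e+02 2.38000e-01] [[0.2, 0.2], [-0.2, 0.4], [0.1, -0.3], [-0.2, -0.2]]
o [5.42281e+02 2.60798e+02 2.43000e-01] [[-0.6, 0.1], [0.3, -0.0], [0.6, 0.2], [-0.4, -0.2]]
blank [541.9 326.2] local 15.375510716870421 63.57046505602539
[543.2 347.3]
[550.7 306.1]
[532.8 345. ]
[541.5 305.9]
v [ 5.46445e+02 -1.43894e+02 -1.99000e-01] [[0.3, 0.3], [-0.4, 0.0], [-0.6, 0.3], [-0.7, -0.1], [-0.8, -0.1], [0.5, -0.1], [0.1, 1.0], [0.4, -0.3], [0.2, 0.6]]
v [ 5.46913e+02 -1.44982e+02 -1.87000e-01] [[0.3, 0.3], [-0.3, -0.3], [0.1, 0.1], [-0.1, -0.1]]
v [ 5.46480e+02 -1.43377e+02 -2.05000e-01] [[-0.8, -0.4], [0.3, -0.4], [-0.1, 0.6], [0.3, -0.3], [0.1, 0.5]]
```

Request:
apply_moves(
  targets=[
    [0,0,0,0,-0.93,0],
    [0,0,0,0,-0.93,0],
    [0,0,0,0,-0.93,0],
    [0,0,0,0,-0.93,0],
    [0,0,0,0,0,0],
    [0,0,0,0,0,0],
  ],
  jaw=0.5,
)

```text
clock: 0.85
eef_pos: [178.9, 624.7, 202.4]
tool_rot: [-1.571, 0.0, 0.238]
force: [-0.2, 0.3, -0.1]
width: 64.2
```

```bash
cat >> h.py <<'E'
from scipy.spatial.transform import Rotation as Rn
def go(x,y,z,yaw):
    s=read_state(); R=Rn.from_euler('xyz',s['tool_rot']).as_matrix()
    G=Rn.from_euler('xyz',[-np.pi/2,0,yaw]).as_matrix()
    print('t',s['clock'],'pos',s['eef_pos'].round(1),'rpy',s['tool_rot'].round(3),'F',s['force'].round(1),'w',round(s['width'],1))
    print('shift units',(R.T@(np.array([x,y,z])-s['eef_pos'])/40).round(2),'turn units',(np.degrees(Rn.from_matrix(R.T@G).as_rotvec())/8).round(2))
E
python3 - <<'E'
from h import *
p=np.array([542.5,260.15]);y=.24;c,s=np.cos(y),np.sin(y)
B=np.array([542.4,326.0]); g=B-2.5*np.array([c,s]); print(g)
go(*g,202,.24)
E
```

```text
[539.97165506 325.40574343]
t 0.85 pos [178.9 624.7 202.4] rpy [-1.571  0.     0.238] F [-0.2  0.3 -0.1] w 64.2
shift units [ 7.01  0.01 -9.4 ] turn units [ 0.   -0.01 -0.  ]
```

Request:
apply_moves(
  targets=[
    [0.58,0,-0.78,0,0,0],
    [0.58,0,-0.78,0,0,0],
    [0.58,0,-0.78,0,0,0],
    [0.58,0,-0.78,0,0,0],
    [0.58,0,-0.78,0,0,0],
    [0.58,0,-0.78,0,0,0],
    [0.58,0,-0.78,0,0,0],
    [0.58,0,-0.78,0,0,0],
    [0.58,0,-0.78,0,0,0],
    [0.58,0,-0.78,0,0,0],
    [0.58,0,-0.78,0,0,0],
    [0.6,0,-0.8,0,0,0],
  ],
)

```text
clock: 2.35
eef_pos: [540.2, 326.4, 202.7]
tool_rot: [-1.571, -0.0, 0.239]
force: [0.2, 0.7, -0.3]
width: 64.1
```

Request:
apply_moves(
  targets=[
    [0,0.5,0,0,0,0],
    [0,0.5,0,0,0,0],
    [0,0.5,0,0,0,0],
    [0,0.25,0,0,0,0],
    [0,0,0,0,0,0],
    [0,0,0,0,0,0],
    [0,0,0,0,0,0],
  ],
)

```text
clock: 3.22
eef_pos: [539.9, 327.4, 133.6]
tool_rot: [-1.57, -0.001, 0.24]
force: [-0.4, 0.4, -0.5]
width: 64.1
```

Run:
```python
from h import *
go(539.97,325.4,132,.24)
a=get_image('top')[:,:,::-1];b=get_image('side')[:,:,::-1]
C=np.zeros((560,790,3),np.uint8)
C[:372,:480]=crop(a,215,210,80,62,6)
C[:480,480:780]=crop(b,240,130,75,120,4)
cv2.imwrite('pics/c3.png',C)
```

```text
t 3.225 pos [539.9 327.4 133.6] rpy [-1.57e+00 -1.00e-03  2.40e-01] F [-0.4  0.4 -0.5] w 64.1
shift units [-0.01  0.04 -0.05] turn units [-0.    0.    0.01]
```

View pics/c3.png

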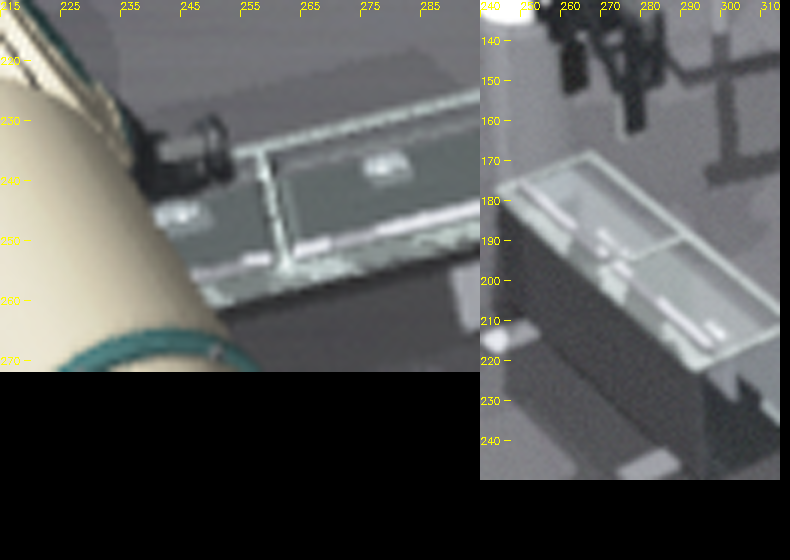

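Run:
```python
from h import *
d=np.array([-np.sin(.24),np.cos(.24),0])
for z in(133.6,140):
  print(z,[(k,proj('side',np.array([539.9,327.4,z])+d*k).round(1).tolist()) for k in(-46,-39,-32,32,39,46)])
```

```text
133.6 [(-46, [[280.6, 176.4]]), (-39, [[279.2, 175.2]]), (-32, [[277.8, 174.1]]), (32, [[265.1, 163.7]]), (39, [[263.8, 162.6]]), (46, [[262.5, 161.5]])]
140 [(-46, [[280.4, 174.4]]), (-39, [[279.0, 173.2]]), (-32, [[277.6, 172.0]]), (32, [[265.0, 161.7]]), (39, [[263.6, 160.6]]), (46, [[262.3, 159.5]])]
```

Run:
```python
from h import *
b=get_image('side')[:,:,::-1]
cv2.imwrite('pics/c4.png',crop(b,250,130,60,60,10))
```

```text
(no output)
```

View pics/c4.png

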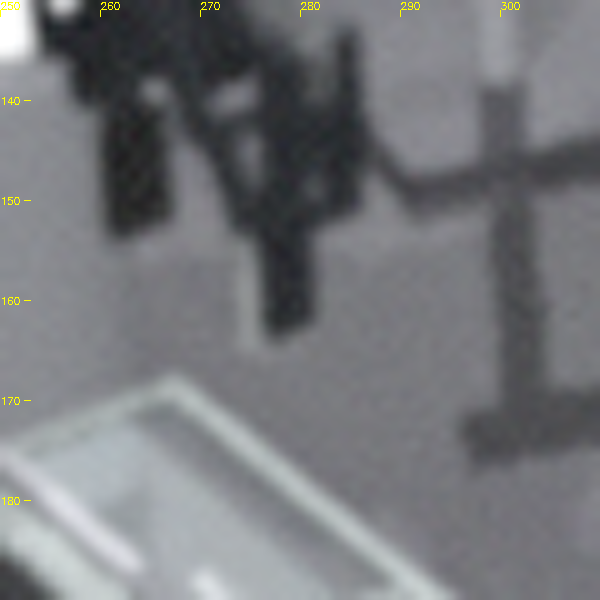

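```bash
python3 - <<'E'
from h import *
print(proj('side',[178.7,624.3,201.9]),proj('side',[178.7,624.3,240]),proj('top',[178.7,624.3,201.9]))
d=np.array([-np.sin(.24),np.cos(.24),0])
e=np.array([np.cos(.24),np.sin(.24),0])
for z in(133.6,140,150,160,170):
  print(z,[(k,m,proj('side',np.array([539.9,327.4,z])+d*k+e*m).round(1).tolist()) for k in(-46,-32) for m in (-11,11)])
E
python3 - <<'E'
import cv2
im=cv2.imread('pics/side0.png');cv2.imwrite('pics/c5.png',cv2.resize(im[60:140,70:140],None,fx=7,fy=7,interpolation=cv2.INTER_CUBIC))
E
```

```text
[[113.42580803 122.74257419]] [[110.02747308 110.29515428]] [[128.34864974 364.70851772]]
133.6 [(-46, -11, [[277.1, 177.8]]), (-46, 11, [[284.1, 175.0]]), (-32, -11, [[274.3, 175.4]]), (-32, 11, [[281.2, 172.7]])]
140 [(-46, -11, [[276.9, 175.8]]), (-46, 11, [[283.9, 173.0]]), (-32, -11, [[274.1, 173.4]]), (-32, 11, [[281.1, 170.7]])]
150 [(-46, -11, [[276.7, 172.5]]), (-46, 11, [[283.7, 169.8]]), (-32, -11, [[273.8, 170.2]]), (-32, 11, [[280.9, 167.5]])]
160 [(-46, -11, [[276.4, 169.3]]), (-46, 11, [[283.5, 166.5]]), (-32, -11, [[273.6, 167.0]]), (-32, 11, [[280.6, 164.3]])]
170 [(-46, -11, [[276.2, 166.1]]), (-46, 11, [[283.3, 163.3]]), (-32, -11, [[273.3, 163.7]]), (-32, 11, [[280.4, 161.0]])]
```

View pics/c5.png

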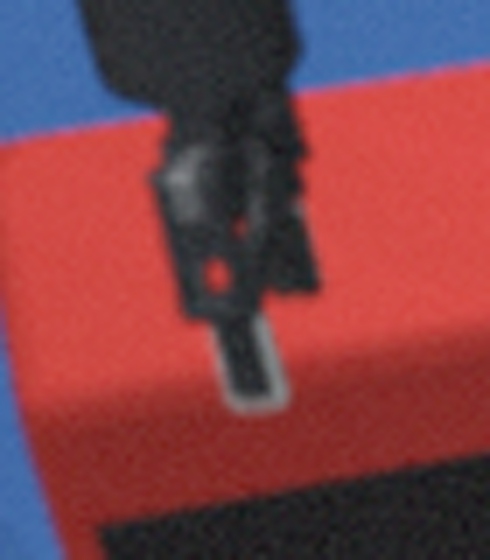

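Run:
```python
from h import *
y=-.279;d=np.array([-np.sin(y),np.cos(y),0]);e=np.array([np.cos(y),np.sin(y),0])
for z in(201.9,215,230,240,250):
  print(z,[(k,m,proj('side',np.array([178.7,624.3,z])+d*k+e*m).round(1).tolist()) for k in(-42.5,) for m in (-11,11)])
# FK hint: camera self-check on robot base plate corners z~? 
print(at('side',40,385,10),at('side',140,350,10),at('side',130,310,10), at('top',310,380,10),at('top',372,380,10))
```

```text
201.9 [(-42.5, -11, [[106.9, 130.5]]), (-42.5, 11, [[115.1, 130.0]])]
215 [(-42.5, -11, [[105.7, 126.2]]), (-42.5, 11, [[113.9, 125.7]])]
230 [(-42.5, -11, [[104.2, 121.2]]), (-42.5, 11, [[112.6, 120.8]])]
240 [(-42.5, -11, [[103.3, 117.9]]), (-42.5, 11, [[111.7, 117.4]])]
250 [(-42.5, -11, [[102.3, 114.5]]), (-42.5, 11, [[110.7, 114.1]])]
[-97.1 -71.3] [104.8 -58.1] [102.1  72.3] [103.8 100.3] [ 104.  -103.9]
```

Request:
apply_moves(
  targets=[
    [0,0.25,0.05,0,0,0],
    [0,0.25,0,0,0,0],
    [0,0,0,0,0,0],
    [0,0,0,0,0,0],
  ],
)

```text
clock: 3.88
eef_pos: [538.9, 328.9, 112.5]
tool_rot: [-1.571, 0.0, 0.241]
force: [0.4, -0.1, 0.8]
width: 63.8
```

Request:
apply_moves(
  targets=[
    [0,0.25,-0.09,0,0,0],
    [0,0.25,0,0,0,0],
    [0,0.25,0,0,0,0],
    [0,0.2,0,0,0,0],
    [0,0,0,0,0,0],
    [0,0,0,0,0,0],
    [0,0,0,0,0,0],
  ],
)

```text
clock: 4.75
eef_pos: [540.1, 325.7, 75.1]
tool_rot: [-1.57, -0.001, 0.241]
force: [0.8, -0.2, -0.3]
width: 64.2
```

Run:
```python
from h import *
go(539.97,325.4,75,.24)
b=get_image('side')[:,:,::-1]
cv2.imwrite('pics/c6.png',crop(b,240,130,78,60,10))
d=np.array([-np.sin(.24),np.cos(.24),0]);e=np.array([np.cos(.24),np.sin(.24),0])
```

```text
t 4.75 pos [540.1 325.7  75.1] rpy [-1.57e+00 -1.00e-03  2.41e-01] F [ 0.8 -0.2 -0.3] w 64.2
shift units [-0.    0.   -0.01] turn units [-0.    0.    0.01]
```

View pics/c6.png

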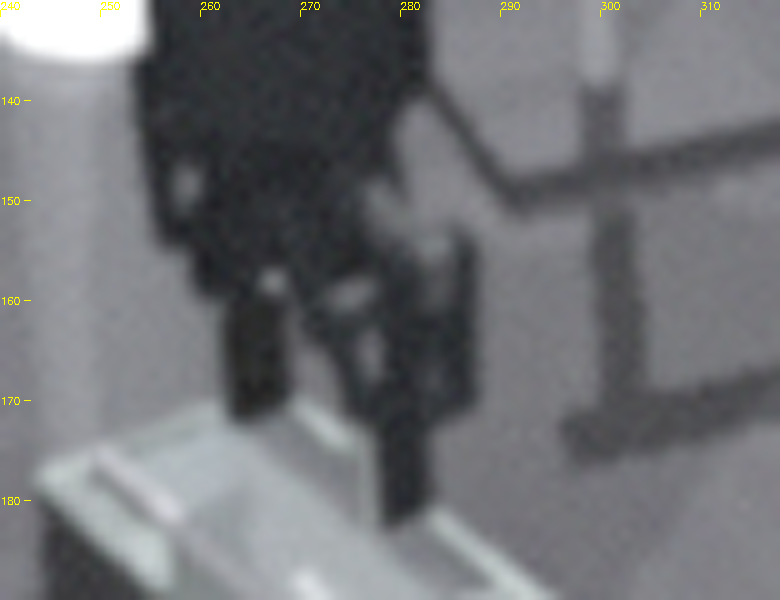

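Run:
```python
from h import *
for z in (130,145,160,175): print(z,at('top',178,244,z),at('side',250,132,z))
```

```text
130 [540.4 515.8] [546.2 548.4]
145 [538.7 510.8] [539.8 522.2]
160 [537.  505.9] [533.3 495.9]
175 [535.2 500.9] [526.9 469.6]
```

Request:
apply_moves(
  targets=[
    [0,0.25,0,0,0,0],
    [0,0.25,0,0,0,0],
    [0,0,0,0,0,0],
    [0,0,0,0,0,0],
  ],
)

```text
clock: 5.3
eef_pos: [539.6, 325.3, 54.5]
tool_rot: [-1.571, 0.001, 0.241]
force: [-0.1, 0.2, 1.2]
width: 64.0
```

Run:
```python
from h import *
go(539.97,325.4,55,.24)
b=get_image('side')[:,:,::-1]; a=get_image('top')[:,:,::-1]
C=np.zeros((560,800,3),np.uint8)
C[:560,:480]=crop(b,245,140,60,70,8)
C[:496,480:800]=crop(a,235,225,40,62,8)
cv2.imwrite('pics/c7.png',C)
```

```text
t 5.3 pos [539.6 325.3  54.5] rpy [-1.571e+00  1.000e-03  2.410e-01] F [-0.1  0.2  1.2] w 64.0
shift units [ 0.01 -0.01  0.  ] turn units [ 0.    0.   -0.01]
```

View pics/c7.png

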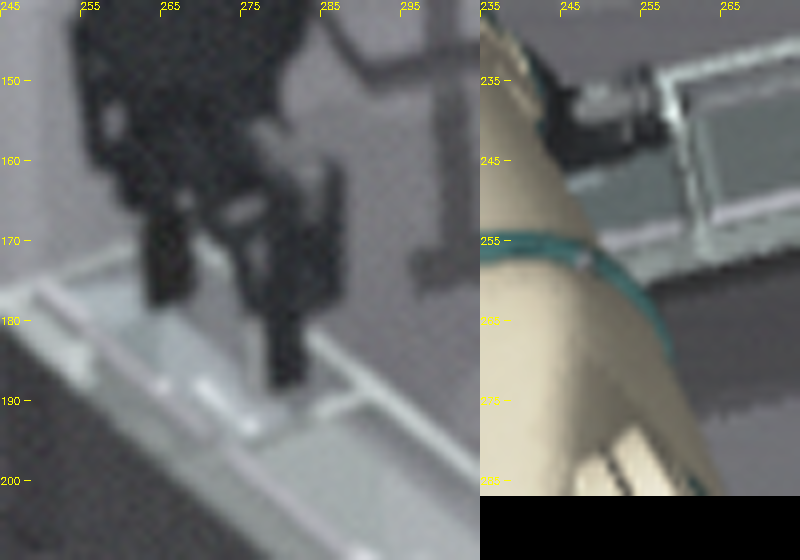

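Request:
apply_moves(
  targets=[
    [0,0.12,0,0,0,0],
    [0,0.12,0,0,0,0],
    [0,0.12,0,0,0,0],
    [0,0.12,0,0,0,0],
    [0,0,0,0,0,0],
    [0,0,0,0,0,0],
  ],
)

```text
clock: 6.15
eef_pos: [540.4, 325.7, 35.6]
tool_rot: [-1.571, -0.001, 0.24]
force: [1.9, 0.1, -0.6]
width: 64.3
```

Request:
apply_moves(
  targets=[
    [0,0.06,0,0,0,0],
    [0,0.06,0,0,0,0],
    [0,0,0,0,0,0],
    [0,0,0,0,0,0],
  ],
)

```text
clock: 6.65
eef_pos: [539.9, 325.5, 30.7]
tool_rot: [-1.571, -0.0, 0.241]
force: [1.7, -0.0, 1.4]
width: 63.9
```

Run:
```python
from h import *
go(539.97,325.4,28,.24)
b=get_image('side')[:,:,::-1]
cv2.imwrite('pics/c8.png',crop(b,240,145,75,60,10))
```

```text
t 6.65 pos [539.9 325.5  30.7] rpy [-1.571 -0.     0.241] F [ 1.7 -0.   1.4] w 63.9
shift units [ 0.    0.07 -0.  ] turn units [-0.  0.  0.]
```

View pics/c8.png

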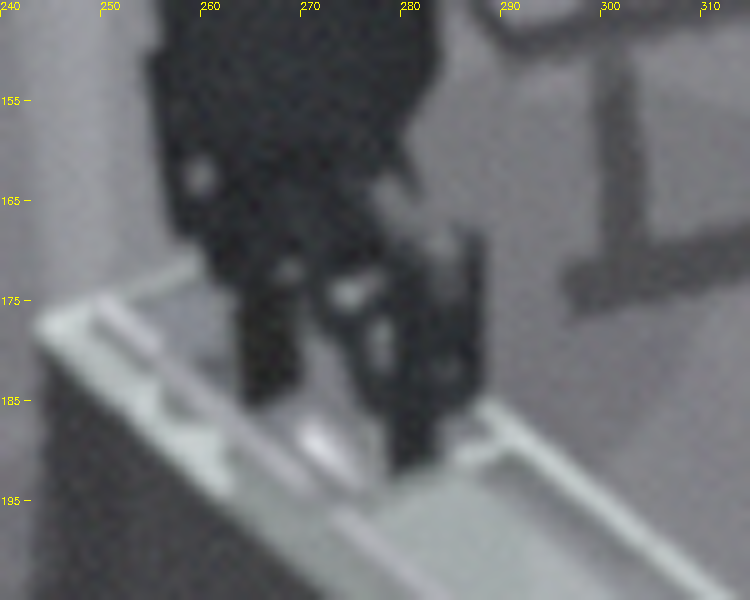

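Request:
apply_moves(
  targets=[
    [0,0.06,0,0,0,0],
    [0,0.06,0,0,0,0],
    [0,0.06,0,0,0,0],
    [0,0,0,0,0,0],
    [0,0,0,0,0,0],
  ],
)

```text
clock: 7.32
eef_pos: [540.1, 325.6, 23.5]
tool_rot: [-1.571, -0.0, 0.241]
force: [1.7, 0.4, 0.7]
width: 64.1
```

Request:
apply_moves(
  targets=[
    [0,0.06,0,0,0,0],
    [0,0.06,0,0,0,0],
    [0,0,0,0,0,0],
    [0,0,0,0,0,0],
  ],
)

```text
clock: 7.82
eef_pos: [539.9, 325.5, 18.6]
tool_rot: [-1.571, -0.0, 0.241]
force: [1.7, 0.2, -0.5]
width: 64.1
```

Run:
```python
from h import *
go(539.97,325.4,12,.24)
b=get_image('side')[:,:,::-1]
cv2.imwrite('pics/now.png',b)
print(proj('side',[[547.2,306.6,64],[537.6,345.4,64]]))
g=cv2.cvtColor(b,cv2.COLOR_BGR2GRAY)
print(g[178:204:2,258:290])
```

```text
t 7.825 pos [539.9 325.5  18.6] rpy [-1.571 -0.     0.241] F [ 1.7  0.2 -0.5] w 64.1
shift units [ 0.    0.17 -0.  ] turn units [-0.  0.  0.]
[[278.06208631 193.50334482]
 [270.3256553  186.92222389]]
[[137 138 137 125 121 108  74  45  40  40  45  58  70  60  56  67  89 100
  101  96  84  56  42  42  45  59  79  75  67  60  74 104]
 [143 128 116 113 106  92  56  42  44  42  39  53  72  80  58  53  58  52
   55  59  60  52  45  44  47  48  54  51  53  47  71 101]
 [202 185 152 113 107 102  60  44  47  40  44  49  87 109  99  73  61  54
   64  87 101  76  46  47  51  47  46  50  47  47  75 104]
 [174 197 205 187 148 119  73  39  44  43  44  53  87 117 122 117  92  55
   58  80  91  72  53  50  50  51  48  47  39  50  85 116]
 [187 168 162 170 168 154 124  78  56  44  46  78 114 143 135 126 112  83
   60  55  60  56  48  48  49  51  58  54  51  60 116 158]
 [203 199 199 190 172 163 162 158 134 109 106 146 185 203 183 164 145 117
   73  48  52  52  47  46  42  48  55  57  58  68 108 158]
 [190 201 202 201 187 148 141 155 172 172 162 154 162 191 205 195 175 148
  106  85  74  53  43  51  53  61  89 101 110 130 148 158]
 [116 159 191 199 189 160 143 136 143 155 169 173 168 146 150 167 173 168
  149 137 115  88  92 108 117 134 145 153 154 141 121 114]
 [ 72  81 106 131 143 145 148 147 148 145 140 149 152 150 139 138 144 145
  139 141 136 145 152 157 162 166 169 170 172 168 159 150]
 [ 65  71  66  72  84 108 124 136 149 149 151 145 150 155 152 163 171 167
  155 158 165 165 170 171 170 170 169 168 169 171 170 166]
 [ 67  69  68  67  69  68  85 105 127 144 149 152 149 147 144 144 156 168
  176 174 168 169 168 168 169 167 171 170 170 169 169 169]
 [ 67  68  69  66  68  69  68  67  82  99 120 134 142 149 147 147 147 147
  158 169 174 174 173 171 169 167 169 170 169 170 168 169]
 [ 63  68  68  70  69  68  70  71  71  69  74  92 114 131 142 147 147 149
  144 146 145 160 171 176 174 168 166 170 170 170 168 168]]
```

Request:
apply_moves(
  targets=[
    [0,0.05,0,0,0,0],
    [0,0.05,0,0,0,0],
    [0,0.05,0,0,0,0],
    [0,0,0,0,0,0],
    [0,0,0,0,0,0],
  ],
)

```text
clock: 8.5
eef_pos: [540.3, 325.9, 17.6]
tool_rot: [-1.57, -0.002, 0.241]
force: [-7.4, -8.6, 34.6]
width: 64.5
```

Request:
apply_moves(
  targets=[
    [0,0.05,0,0,0,0],
    [0,0.05,0,0,0,0],
    [0,0.05,0,0,0,0],
    [0,0,0,0,0,0],
    [0,0,0,0,0,0],
  ],
)

```text
clock: 9.12
eef_pos: [541.5, 325.9, 17.0]
tool_rot: [-1.569, -0.005, 0.24]
force: [-16.3, -17.4, 69.3]
width: 64.3
```

Request:
apply_moves(
  targets=[
    [0,-0.35,0,0,0,0],
    [0,0,0,0,0,0],
    [0,0,0,0,0,0],
    [0,0,0,0,0,0],
  ],
)

```text
clock: 9.62
eef_pos: [538.8, 325.1, 19.2]
tool_rot: [-1.571, 0.003, 0.241]
force: [1.1, 0.6, 1.0]
width: 63.9
```

Request:
apply_moves(
  targets=[
    [0,-0.03,0,0,0,0],
    [0,0,0,0,0,0],
    [0,0,0,0,0,0],
    [0,0,0,0,0,0],
    [0,0,0,0,0,0],
    [0,0,0,0,0,0],
    [0,0,0,0,0,0],
    [0,0,0,0,0,0],
  ],
  jaw=-1,
)

```text
clock: 10.62
eef_pos: [539.7, 325.7, 21.8]
tool_rot: [-1.571, 0.0, 0.241]
force: [1.7, 2.4, -1.8]
width: 38.0
```

Request:
apply_moves(
  targets=[
    [0,-0.1,0,0,0,0],
    [0,-0.2,0,0,0,0],
    [0,-0.25,0,0,0,0],
    [0,-0.25,0,0,0,0],
    [0,-0.25,0,0,0,0],
    [0,0,0,0,0,0],
    [0,0,0,0,0,0],
  ],
)

```text
clock: 11.5
eef_pos: [546.9, 326.8, 66.8]
tool_rot: [-1.569, -0.014, 0.239]
force: [11.1, 1.5, -4.0]
width: 37.9
```

Run:
```python
from h import *
go(539.97,325.4,64,.24)
print(read_state()['torque'],read_state()['qd'].round(3))
b=get_image('side')[:,:,::-1];a=get_image('top')[:,:,::-1]
C=np.zeros((560,800,3),np.uint8)
C[:560,:560]=crop(b,240,140,70,70,8)
C[:496,560:800]=crop(a,238,220,30,62,8)
cv2.imwrite('pics/c9.png',C)
```

```text
t 11.5 pos [546.9 326.8  66.8] rpy [-1.569 -0.014  0.239] F [11.1  1.5 -4. ] w 37.9
shift units [-0.18  0.07  0.01] turn units [-0.01 -0.01  0.1 ]
[ 0.36098824 -2.60103027 -0.00671756] [-0.002  0.005 -0.     0.002 -0.001 -0.001  0.002]
```

View pics/c9.png

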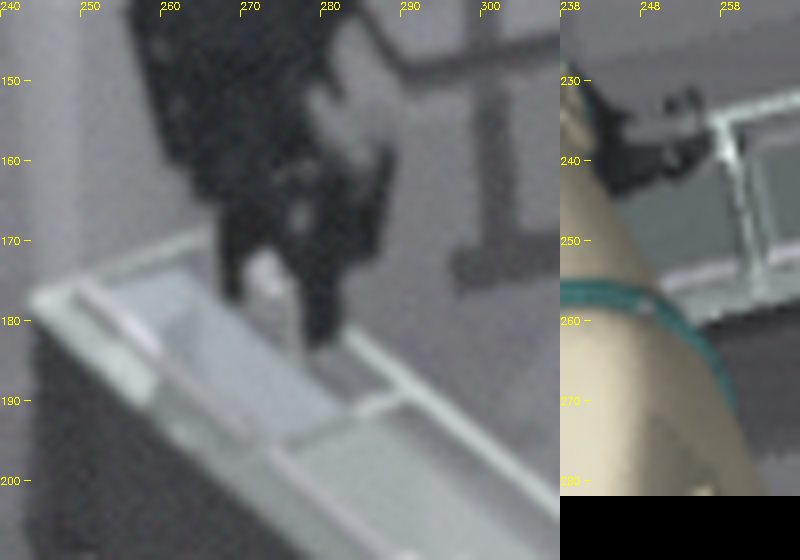

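Run:
```python
from h import *
e=np.array([np.cos(.24),np.sin(.24),0]);d=np.array([-np.sin(.24),np.cos(.24),0])
c=np.array([542.4,326,0])
for dx in(0,7):
  for z in (64,109): print(dx,z,[proj('side',c+e*(dx+a)+d*b+[0,0,z]).round(1).tolist()[0] for a,b in((-5,-20),(5,-20),(5,20),(-5,20))])
print('pad near bottom corners', [(z,proj('side',c+e*(4.5+m)+d*-20+[0,0,z]).round(1).tolist()[0]) for z in(75,85,95) for m in(-11,11)])
```

```text
0 64 [[276.5, 194.1], [279.6, 192.9], [271.9, 186.3], [268.8, 187.5]]
0 109 [[275.4, 180.5], [278.5, 179.2], [270.7, 172.7], [267.6, 173.9]]
7 64 [[278.7, 193.3], [281.7, 192.0], [274.0, 185.4], [270.9, 186.7]]
7 109 [[277.6, 179.6], [280.7, 178.3], [272.9, 171.9], [269.8, 173.1]]
pad near bottom corners [(75, [275.8, 191.0]), (75, [282.5, 188.3]), (85, [275.5, 188.0]), (85, [282.3, 185.2]), (95, [275.3, 185.0]), (95, [282.1, 182.2])]
```

Request:
apply_moves(
  targets=[
    [0.12,0,0,0,0,0],
    [0,0,0,0,0,0],
    [0,0,0,0,0,0],
  ],
)

```text
clock: 11.98
eef_pos: [546.8, 326.8, 64.9]
tool_rot: [-1.57, -0.005, 0.24]
force: [6.8, 0.5, -2.8]
width: 37.6
```

Request:
apply_moves(
  targets=[
    [0.04,-0.08,0,0,0,0],
    [0,-0.08,0,0,0,0],
    [0,0,0,0,0,0],
    [0,0,0,0,0,0],
  ],
)

```text
clock: 12.48
eef_pos: [547.5, 327.0, 71.1]
tool_rot: [-1.571, -0.003, 0.24]
force: [5.4, 0.3, -2.1]
width: 38.3
```

Request:
apply_moves(
  targets=[
    [0.03,-0.1,0,0,0,0],
    [0.02,-0.1,0,0,0,0],
    [0,-0.1,0,0,0,0],
    [0,0,0,0,0,0],
    [0,0,0,0,0,0],
  ],
)

```text
clock: 13.1
eef_pos: [547.4, 327.7, 82.4]
tool_rot: [-1.571, 0.001, 0.241]
force: [1.8, -0.2, -2.2]
width: 37.9
```

Request:
apply_moves(
  targets=[
    [0,-0.15,0,0,0,0],
    [0,-0.15,0,0,0,0],
    [0,-0.15,0,0,0,0],
    [0,-0.15,0,0,0,0],
    [0,0,0,0,0,0],
  ],
)

```text
clock: 13.72
eef_pos: [547.9, 327.7, 106.9]
tool_rot: [-1.57, -0.0, 0.241]
force: [-0.1, 0.3, -2.2]
width: 37.9
```

Request:
apply_moves(
  targets=[
    [0,-0.2,0,0,0,0],
    [0,-0.2,0,0,0,0],
    [0,-0.2,0,0,0,0],
    [0,-0.3,0,0,0,0],
    [0,-0.3,0,0,0,0],
    [0,0,0,0,0,0],
    [0,0,0,0,0,0],
    [0,0,0,0,0,0],
  ],
)

```text
clock: 14.72
eef_pos: [547.6, 327.3, 153.7]
tool_rot: [-1.571, 0.001, 0.241]
force: [0.1, -0.1, -3.1]
width: 38.1
```

Run:
```python
from h import *
go(540,326,150,.24)
b=get_image('side')[:,:,::-1];a=get_image('top')[:,:,::-1]
cv2.imwrite('pics/s1.png',b);cv2.imwrite('pics/t1.png',a)
g=b[118:172,255:292].copy()
# blank vs. background differences, numeric: bright/gray map
g=cv2.cvtColor(b,cv2.COLOR_BGR2GRAY)
for v in range(130,186,2): print(v,' '.join('%3d'%x for x in g[v,256:294]))
```

```text
t 14.725 pos [547.6 327.3 153.7] rpy [-1.571e+00  1.000e-03  2.410e-01] F [ 0.1 -0.1 -3.1] w 38.1
shift units [-0.19  0.09  0.01] turn units [ 0.    0.   -0.01]
130 255 239 173  82  46  47  47  41  40  44  57  55  51  49  50  54  50  54  60  67  77  67  56  51  60  62  77  89  91  80  61  63  96 127 133 134 137 135
132 255 238 192 138 112  77  45  33  42  48  53  59  52  48  51  64  67  77  77  69  60  62  51  44  47  48  58  73  74  66  53  78 118 135 138 138 138 135
134 198 169 149 143 135  96  57  42  49  50  41  50  47  50  43  50  54  51  49  56  52  47  50  48  44  45  58  66  61  51  48  94 130 138 136 137 139 141
136 147 146 144 139 126 109  90  68  66  53  51  45  46  48  47  45  47  58  73  93  92  60  45  41  44  40  43  37  48  48  64 107 135 140 138 138 142 139
138 144 135 131 130 123 125 129 131 121  76  47  42  50  41  43  46  50  55  78  98  91  58  48  44  39  42  40  44  43  54  83 118 135 135 133 131 131 130
140 135 132 128 127 127 122 133 128 103  67  42  44  42  46  44  42  45  50  58  53  62  54  47  42  43  56  66  53  46  54  96 126 131 130 133 133 132 133
142
[... 2728 characters left out ...]
 162 177 179 170 139 122 118 118 121 120 124 119 121 120 120 119 119 120 120
178 192 185 186 183 181 183 177 170 166 174 177 177 175 172 158 149 139 132 126 125 134 152 176 188 178 152 126 118 116 123 120 118 120 116 116 116 117 121
180 224 214 193 179 169 163 158 157 162 170 174 176 177 177 177 171 162 155 143 134 131 127 126 144 169 185 186 165 139 120 117 121 116 116 118 117 119 121
182 187 209 218 207 183 165 157 156 160 170 176 176 179 176 176 176 173 173 165 152 143 138 133 125 124 128 154 180 191 180 153 127 121 119 117 114 114 119
184 196 176 180 205 218 212 193 171 163 172 176 176 175 177 177 176 177 176 177 173 168 159 153 142 135 132 131 135 150 173 187 180 160 140 122 115 113 114
```

```bash
python3 - <<'E'
from h import *
y=.24
e=np.array([np.cos(y),np.sin(y),0]);d=np.array([-np.sin(y),np.cos(y),0])
tc=np.array([547.6,327.3,0])
for off in(0,2.5):
 for t in(-8,0,8):
  T=np.tan(np.radians(t))
  print(off,t,[(a,b,z,proj('side',tc+e*(off+a+T*(188.0-z))+d*b+[0,0,z]).round(1).tolist()[0]) for a,b in((-5,-20),(5,-20),(-5,20)) for z in(135.9,165)])
E
python3 - <<'E'
import cv2
b=cv2.imread('pics/s1.png');a=cv2.imread('pics/t1.png')
import numpy as np,sys;sys.path.insert(0,'.')
from h import crop
C=np.zeros((600,800,3),np.uint8);C[:600,:500]=crop(b,248,132,50,60,10);C[:600,500:800]=crop(a,238,220,30,60,10)
cv2.imwrite('pics/c10.png',C)
E
```

```text
0 -8 [(-5, -20, 135.9, [274.1, 172.3]), (-5, -20, 165, [274.7, 162.5]), (5, -20, 135.9, [277.3, 171.0]), (5, -20, 165, [277.9, 161.2]), (-5, 20, 135.9, [266.2, 165.8]), (-5, 20, 165, [266.7, 156.1])]
0 0 [(-5, -20, 135.9, [276.4, 171.4]), (-5, -20, 165, [275.7, 162.1]), (5, -20, 135.9, [279.6, 170.1]), (5, -20, 165, [278.9, 160.8]), (-5, 20, 135.9, [268.5, 164.9]), (-5, 20, 165, [267.7, 155.7])]
0 8 [(-5, -20, 135.9, [278.8, 170.5]), (-5, -20, 165, [276.8, 161.7]), (5, -20, 135.9, [281.9, 169.2]), (5, -20, 165, [279.9, 160.4]), (-5, 20, 135.9, [270.8, 164.0]), (-5, 20, 165, [268.8, 155.3])]
2.5 -8 [(-5, -20, 135.9, [274.9, 172.0]), (-5, -20, 165, [275.5, 162.1]), (5, -20, 135.9, [278.1, 170.7]), (5, -20, 165, [278.7, 160.9]), (-5, 20, 135.9, [267.0, 165.5]), (-5, 20, 165, [267.5, 155.8])]
2.5 0 [(-5, -20, 135.9, [277.2, 171.1]), (-5, -20, 165, [276.5, 161.7]), (5, -20, 135.9, [280.4, 169.8]), (5, -20, 165, [279.7, 160.5]), (-5, 20, 135.9, [269.3, 164.6]), (-5, 20, 165, [268.5, 155.4])]
2.5 8 [(-5, -20, 135.9, [279.5, 170.2]), (-5, -20, 165, [277.6, 161.4]), (5, -20, 135.9, [282.7, 168.9]), (5, -20, 165, [280.7, 160.1]), (-5, 20, 135.9, [271.6, 163.7]), (-5, 20, 165, [269.5, 155.0])]
```

Run:
```python
from h import *
p=np.array([546.4,-143.9]);y=-.199
e=np.array([np.cos(y),np.sin(y)]);d=np.array([-np.sin(y),np.cos(y)])
def W(x,yy,z): return [*(p+e*x+d*yy),z]
for nm,P in dict(fix_face_top=[W(40,15,42),W(40,-15,42)],fix_back_top=[W(68,15,42),W(68,-15,42)],face_bot=[W(40,15,12),W(40,-15,12)],slid_face=[W(4,15,42),W(4,-15,42)],lug_back=[W(-64,15,62.5),W(-64,-15,62.5)],lugfront=[W(-52,15,62.5),W(-52,-15,62.5)]).items():
    a=proj('top',P); b=proj('side',P)
    print(nm,'topcrop',((a-[364,220]+.45)*9).round(0).tolist(),'sidecrop',((b-[295,295]+.4)*5+[340,0]).round(0).tolist())
go(574.8,-149.6,200,-.199)
```

```text
fix_face_top topcrop [[159.0, 121.0], [238.0, 137.0]] sidecrop [[663.0, 33.0], [678.0, 80.0]]
fix_back_top topcrop [[172.0, 48.0], [251.0, 64.0]] sidecrop [[723.0, 24.0], [740.0, 71.0]]
face_bot topcrop [[148.0, 132.0], [225.0, 147.0]] sidecrop [[661.0, 79.0], [677.0, 126.0]]
slid_face topcrop [[141.0, 215.0], [220.0, 231.0]] sidecrop [[585.0, 44.0], [599.0, 92.0]]
lug_back topcrop [[115.0, 390.0], [196.0, 407.0]] sidecrop [[435.0, 33.0], [447.0, 82.0]]
lugfront topcrop [[121.0, 358.0], [202.0, 374.0]] sidecrop [[462.0, 30.0], [474.0, 78.0]]
t 14.825 pos [547.7 327.3 153.8] rpy [-1.571e+00  1.000e-03  2.410e-01] F [-0.3 -0.7 -2.8] w 37.7
shift units [ -2.18  -1.15 -11.74] turn units [ 0.    3.15 -0.01]
```

Request:
apply_moves(
  targets=[
    [0,-0.4,0,0,0.8,0],
    [0,-0.4,0,0,0.8,0],
    [0,-0.4,0,0,0.8,0],
    [0,0,0,0,0.75,0],
    [0,0,0,0,0,0],
  ],
)

```text
clock: 15.45
eef_pos: [547.7, 327.5, 202.1]
tool_rot: [-1.571, 0.0, -0.198]
force: [-0.4, 0.0, -2.1]
width: 38.0
```

```bash
python3 -c "
from h import *
go(574.8,-149.6,200,-.199)"
```

```text
t 15.45 pos [547.7 327.5 202.1] rpy [-1.571  0.    -0.198] F [-0.4  0.  -2.1] w 38.0
shift units [  3.01   0.06 -11.56] turn units [ 0.    0.01 -0.  ]
```

Request:
apply_moves(
  targets=[
    [0.25,0,-0.96,0,0,0],
    [0.25,0,-0.96,0,0,0],
    [0.25,0,-0.96,0,0,0],
    [0.25,0,-0.96,0,0,0],
    [0.25,0,-0.96,0,0,0],
    [0.25,0,-0.96,0,0,0],
    [0.25,0,-0.96,0,0,0],
    [0.25,0,-0.96,0,0,0],
    [0.25,0,-0.96,0,0,0],
    [0.25,0,-0.96,0,0,0],
    [0.25,0,-0.96,0,0,0],
    [0.25,0,-0.96,0,0,0],
  ],
)

```text
clock: 16.95
eef_pos: [574.1, -149.1, 201.9]
tool_rot: [-1.571, 0.001, -0.197]
force: [-0.1, 0.5, -2.9]
width: 38.0
```

Request:
apply_moves(
  targets=[
    [0,0.4,0,0,0,0],
    [0,0.4,0,0,0,0],
    [0,0.4,0,0,0,0],
    [0,0.4,0,0,0,0],
    [0,0.4,0,0,0,0],
    [0,0.4,0,0,0,0],
    [0,0.25,0,0,0,0],
    [0,0,0,0,0,0],
    [0,0,0,0,0,0],
  ],
)

```text
clock: 18.08
eef_pos: [574.9, -148.1, 96.7]
tool_rot: [-1.571, -0.001, -0.199]
force: [0.1, -0.7, -1.9]
width: 37.9
```

```bash
python3 -c "
from h import *
go(574.8,-149.6,31,-.199)
b=get_image('side')[:,:,::-1];a=get_image('top')[:,:,::-1]
cv2.imwrite('pics/s2.png',b)
C=np.zeros((600,800,3),np.uint8);C[:595,:560]=crop(b,300,255,80,85,7);C[:540,560:796]=crop(cv2.imread('pics/s1.png'),245,125,59,90,4)[:, :236] if 0 else 0
D=crop(cv2.imread('pics/s1.png'),245,145,48,60,5);C[:300,560:800]=D
C[300:600,560:800]=crop(a,364,220,40,50,6)
cv2.imwrite('pics/c11.png',C)
"
```

```text
t 18.075 pos [ 574.9 -148.1   96.7] rpy [-1.571e+00 -1.000e-03 -1.990e-01] F [ 0.1 -0.7 -1.9] w 37.9
shift units [ 0.    1.64 -0.04] turn units [ 0.   -0.    0.01]
```

View pics/c11.png

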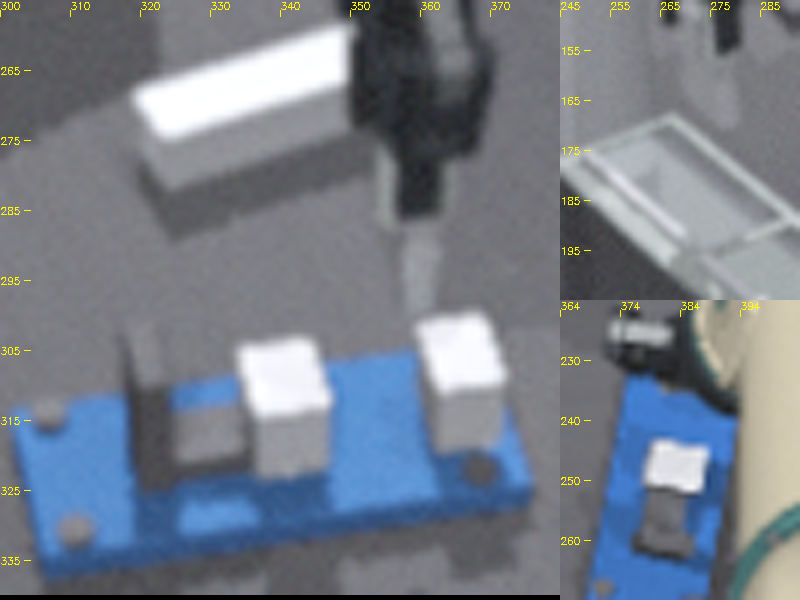

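Run:
```python
from h import *
y=-.199
e=np.array([np.cos(y),np.sin(y),0]);d=np.array([-np.sin(y),np.cos(y),0])
tc=np.array([574.9,-148.1,0])
for off in(0,2.5): print(off,[(a,z,proj('side',tc+e*(off+a)+d*-20+[0,0,z]).round(1).tolist()[0]) for a in(-5,5) for z in(78.9,120)])
g=cv2.cvtColor(cv2.imread('pics/s2.png'),cv2.COLOR_BGR2GRAY)
for v in range(284,306): print(v,' '.join('%3d'%x for x in g[v,350:370]))
```

```text
0 [(-5, 78.9, [355.8, 301.0]), (-5, 120, [356.2, 287.4]), (5, 78.9, [360.3, 300.4]), (5, 120, [360.8, 286.8])]
2.5 [(-5, 78.9, [356.9, 300.9]), (-5, 120, [357.3, 287.3]), (5, 78.9, [361.4, 300.2]), (5, 120, [361.9, 286.6])]
284 130 129 126 126 145 140  96  57  44  50  47  55  76 106 126 118 119 116 117 111
285 129 125 126 135 145 145 107  66  62  63  71  79  91 113 122 119 117 114 117 116
286 130 128 127 130 140 144 121  93  96 103 110 113 115 122 120 115 117 119 118 118
287 132 131 125 125 127 136 127 122 129 133 136 133 130 121 113 119 117 118 121 117
288 128 133 129 127 117 119 119 116 133 137 139 136 127 121 116 113 116 121 120 115
289 126 128 130 125 120 116 111 117 137 146 145 142 130 118 116 117 117 115 118 119
290 131 130 128 127 122 117 114 126 147 153 152 148 139 125 117 117 116 119 118 118
291 130 126 127 128 126 118 116 134 150 152 152 152 145 124 116 116 117 117 113 119
292 128 129 130 127 126 120 118 134 157 153 149 146 136 123 117 116 114 115 115 117
293 128 126 130 130 128 124 119 133 157 156 150 147 130 120 117 118 118 116 121 116
294 128 129 129 127 129 125 121 137 
[... 271 characters left out ...]
 116 117 118 117 119 116 117
298 128 128 130 128 130 129 123 128 145 150 152 141 121 112 116 115 121 123 121 112
299 128 127 131 129 129 128 126 129 141 144 141 136 133 134 133 139 154 160 154 128
300 127 130 127 128 129 131 128 131 135 139 157 167 183 193 192 195 211 218 206 164
301 129 126 129 129 127 131 132 131 134 167 205 216 229 235 234 237 247 247 239 207
302 127 129 128 129 128 128 127 129 136 175 220 236 240 241 241 246 252 252 251 233
303 126 126 130 127 128 131 128 129 130 154 203 236 240 241 245 249 251 251 249 234
304 127 127 126 129 127 130 127 131 128 141 192 237 245 246 249 251 251 251 250 242
305 125 126 131 136 131 133 133 132 133 138 184 234 250 251 252 251 251 250 250 251
```

Request:
apply_moves(
  targets=[
    [0,0.3,-0.04,0,0,0],
    [0,0.3,0,0,0,0],
    [0,0.3,0,0,0,0],
    [0,0.3,0,0,0,0],
    [0,0.2,0,0,0,0],
    [0,0.1,0,0,0,0],
    [0,0,0,0,0,0],
    [0,0,0,0,0,0],
    [0,0,0,0,0,0],
  ],
)

```text
clock: 19.3
eef_pos: [574.4, -149.6, 36.7]
tool_rot: [-1.571, -0.001, -0.199]
force: [1.1, -0.4, -1.3]
width: 37.7
```

Request:
apply_moves(
  targets=[
    [0,0.05,0,0,0,0],
    [0,0.05,0,0,0,0],
    [0,0,0,0,0,0],
    [0,0,0,0,0,0],
    [0,0,0,0,0,0],
  ],
)

```text
clock: 19.92
eef_pos: [574.1, -149.5, 32.3]
tool_rot: [-1.571, -0.0, -0.199]
force: [0.5, -0.6, -2.4]
width: 37.9
```

Request:
apply_moves(
  targets=[
    [0,0.05,0,0,0,0],
    [0,0,0,0,0,0],
    [0,0,0,0,0,0],
    [0,0,0,0,0,0],
  ],
)

```text
clock: 20.42
eef_pos: [574.1, -149.5, 30.3]
tool_rot: [-1.571, 0.0, -0.199]
force: [0.3, -0.3, -3.2]
width: 37.8
```

Request:
apply_moves(
  targets=[
    [0,0.03,0,0,0,0],
    [0,0,0,0,0,0],
    [0,0,0,0,0,0],
    [0,0,0,0,0,0],
  ],
)

```text
clock: 20.92
eef_pos: [574.5, -149.6, 29.6]
tool_rot: [-1.571, -0.001, -0.199]
force: [-0.2, 0.6, 6.7]
width: 37.7
```

Request:
apply_moves(
  targets=[
    [0,-0.01,0,0,0,0],
    [0,0,0,0,0,0],
    [0,0,0,0,0,0],
    [0,0,0,0,0,0],
    [0,0,0,0,0,0],
  ],
  jaw=0.4,
)

```text
clock: 21.55
eef_pos: [574.0, -149.5, 29.4]
tool_rot: [-1.571, 0.0, -0.199]
force: [-0.4, 0.2, 0.3]
width: 59.7
```

Request:
apply_moves(
  targets=[
    [0,-0.1,0,0,0,0],
    [0,-0.25,0,0,0,0],
    [0,-0.5,0,0,0,0],
    [0,-0.5,0,0,0,0],
    [0,-0.5,0,0,0,0],
    [0,-0.5,0,0,0,0],
    [0,0,0,0,0,0],
  ],
)

```text
clock: 22.42
eef_pos: [575.5, -149.9, 125.6]
tool_rot: [-1.571, -0.004, -0.199]
force: [-0.2, -0.1, -0.0]
width: 59.8
```

Run:
```python
from h import *
p=np.array([546.4,-143.9]);y=-.199
e=np.array([np.cos(y),np.sin(y)]);d=np.array([-np.sin(y),np.cos(y)])
g=p-90*e; go(*g,125,y); print(g)
b=get_image('side')[:,:,::-1];cv2.imwrite('pics/s3.png',b)
gr=cv2.cvtColor(b,cv2.COLOR_BGR2GRAY)
def W(x,yy,z): return [*(p+e*x+d*yy),z]
print('pred blank top corners, c at 31.5',proj('side',[W(26.5,-20,72),W(36.5,-20,72),W(36.5,20,72),W(26.5,20,72),W(26.5,-20,12),W(36.5,-20,12)]).round(1).tolist())
for v in range(292,328,2): print(v,' '.join('%3d'%x for x in gr[v,344:380]))
```

```text
t 22.425 pos [ 575.5 -149.9  125.6] rpy [-1.571 -0.004 -0.199] F [-0.2 -0.1 -0. ] w 59.8
shift units [-2.99  0.    0.  ] turn units [ 0.   -0.    0.03]
[ 458.17617186 -126.10797515]
pred blank top corners, c at 31.5 [[357.1, 303.6], [361.6, 302.9], [357.4, 290.3], [353.0, 291.0], [356.6, 322.4], [360.9, 321.7]]
292 128 128 129 127 126 129 126 128 133 181 232 254 255 248 223 164 130 130 131 136 131 130 128 132 131 124 124 119 117 120 118 118 117 114 119 117
294 125 128 125 133 130 129 128 132 124 143 204 250 255 255 243 204 149 130 132 135 133 133 129 131 131 121 118 117 118 118 113 116 116 116 117 119
296 125 125 123 129 130 131 130 125 127 126 146 212 252 255 252 235 181 133 131 128 134 134 131 133 126 118 118 116 118 119 119 119 115 116 120 116
298 128 128 127 125 127 126 132 129 125 121 126 178 232 251 254 247 220 163 125 127 130 132 132 133 124 115 116 114 114 119 117 120 120 115 118 115
300 131 129 126 124 125 129 131 133 126 122 113 135 206 254 255 253 242 215 198 205 205 206 213 218 207 164 124 112 118 119 115 119 126 129 127 128
302 137 128 129 129 127 128 126 128 128 121 117
[... 1176 characters left out ...]
 129 117 101 118 144 153 152 150 138 132 144 145 145 139 140 144 152 150 148 143 139 123 127 130 133 131 129
320 153 154 144 130 127 131 132 131 131 128 119  98 114 148 150 151 146 120  98  99  98  91  93  86  88  95 101 117 138 141 138 125 127 127 128 132
322 117 114 114 124 130 133 135 132 134 131 124 103 100 110 101 104 102  96  95  94  91  89  87  86  91  87  87  98 116 139 139 130 127 127 126 127
324  93  87 104 127 137 137 135 137 132 136 142 128 103  91  99  95  95 100 102  98  91  94  93  88  83  85  87  94 102 111 111 112 112 122 125 125
326  91  96  98 116 132 142 139 137 131 133 130 124 101  94 101  98 100  98  97  89  87  86  86  86  81  81  82  84  83  76  80  94 110 124 126 128
```

Request:
apply_moves(
  targets=[
    [-0.5,0,0,0,0,0],
    [-0.5,0,0,0,0,0],
    [-0.5,0,0,0,0,0],
    [-0.5,0,0,0,0,0],
    [-0.5,0,0,0,0,0],
    [-0.5,0,0,0,0,0],
    [0,0,0,0,0,0],
    [0,0,0,0,0,0],
  ],
  jaw=-1,
)

```text
clock: 23.48
eef_pos: [457.5, -125.9, 123.3]
tool_rot: [-1.571, -0.001, -0.199]
force: [-0.2, 0.4, -0.5]
width: -0.1
```

Request:
apply_moves(
  targets=[
    [0,0.4,0,0,0,0],
    [0,0.4,0,0,0,0],
    [0,0.4,0,0,0,0],
    [0,0.4,0,0,0,0],
    [0,0.4,0,0,0,0],
    [0,0.3,0,0,0,0],
    [0,0.2,0,0,0,0],
    [0,0,0,0,0,0],
    [0,0,0,0,0,0],
  ],
)

```text
clock: 24.6
eef_pos: [456.8, -125.9, 23.8]
tool_rot: [-1.571, -0.001, -0.199]
force: [0.1, -0.5, 0.5]
width: -0.4
```

Run:
```python
from h import *
p=np.array([546.4,-143.9]);y=-.199
e=np.array([np.cos(y),np.sin(y)])
go(*(p-80*e),24,y)
b=get_image('side')[:,:,::-1];cv2.imwrite('pics/s4.png',b)
gr=cv2.cvtColor(b,cv2.COLOR_BGR2GRAY)
for v in range(288,336,2): print(v,' '.join('%3d'%x for x in gr[v,294:334]))
print([(z,proj('side',[[*(p+x*e),z]])[0].round(1).tolist()) for z in(24,40,50) for x in(-101,-79)])
```

```text
t 24.6 pos [ 456.8 -125.9   23.8] rpy [-1.571e+00 -1.000e-03 -1.990e-01] F [ 0.1 -0.5  0.5] w -0.4
shift units [ 0.29 -0.    0.  ] turn units [ 0.   -0.    0.01]
288  62  52  50  42  42  54  63  80 105 124 123 117  92  63  47  50  82 105 112 112 114 114 111 114 110 113 110 114 111 100  82  82  88  97  98 108 112 114 112 116
290  75  58  44  47  36  37  55  77 119 136 140 132 104  59  36  52  77 108 113 112 116 111 116 110 112 112 110 114 111 112 109 110 116 111 112 116 110 113 114 112
292  86  56  48  46  41  46  43  70 109 136 141 138 121  72  43  44  77 106 111 111 112 113 114 113 113 113 111 111 112 110 110 111 111 109 113 115 112 114 115 114
294  98  71  44  51  53  50  45  68 107 132 143 138 127  89  61  68  88 109 116 106 111 111 112 115 113 115 109 111 110 115 115 115 111 117 110 113 113 115 116 113
296 116  95  73  49  50  63  68  76  97 126 139 138 134 115 101 108 110 108 112 112 114 112 112 112 112 117 109 111 113 111 113 115 112 111 109 108 112 119 116 112
298 124 124 100  58  71  86  91  93  94 112 130 132 133 115  86  68  72  90 106 108 115 109 107 112 110 111 113 112 11
[... 2430 characters left out ...]
135 137 136 127 103  93  94  93  95  93 110 136 141 141 139 141 140 144 143
330 116 116 119 118 122 122 123 122 118 109 100 121 139 141 139 143 145 144 141 136 141 142 143 141 129 105  93  90  92  93  96 111 131 133 132 132 129 121 116 108
332 116 116 118 118 123 125 126 123 120 111 102 106 132 131 120 107 109 110  99 110 130 134 133 131 122 107  97  93  92  92  85  84  86  84  84  83  81  78  82  79
334 114 118 124 124 122 124 124 124 122 114 101  91 102 111 104  94  84  83  82  88  89  80  78  81  77  80  78  77  78  79  83  80  84  80  79  79  78  79  88  89
[(24, [298.9, 320.5]), (24, [308.7, 319.1]), (40, [298.7, 315.6]), (40, [308.4, 314.1]), (50, [298.5, 312.4]), (50, [308.3, 311.0])]
```

Request:
apply_moves(
  targets=[
    [0,0.1,0,0,0,0],
    [0,0.1,0,0,0,0],
    [0.2,0,0,0,0,0],
    [0.15,0,0,0,0,0],
    [0.1,0,0,0,0,0],
    [0.1,0,0,0,0,0],
    [0,0,0,0,0,0],
    [0,0,0,0,0,0],
  ],
)

```text
clock: 25.65
eef_pos: [477.7, -130.0, 15.5]
tool_rot: [-1.571, 0.0, -0.199]
force: [0.7, -0.5, 0.0]
width: 0.2
```

Request:
apply_moves(
  targets=[
    [0.05,0,0,0,0,0],
    [0.05,0,0,0,0,0],
    [0.05,0,0,0,0,0],
    [0.05,0,0,0,0,0],
    [0,0,0,0,0,0],
    [0,0,0,0,0,0],
  ],
)

```text
clock: 26.4
eef_pos: [485.9, -131.7, 15.4]
tool_rot: [-1.571, -0.0, -0.199]
force: [-1.7, 0.5, -0.2]
width: -0.1
```

Request:
apply_moves(
  targets=[
    [0.06,0,0,0,0,0],
    [0.06,0,0,0,0,0],
    [0.06,0,0,0,0,0],
    [0.06,0,0,0,0,0],
    [0.06,0,0,0,0,0],
    [0,0,0,0,0,0],
    [0,0,0,0,0,0],
  ],
)

```text
clock: 27.28
eef_pos: [498.2, -134.2, 15.5]
tool_rot: [-1.571, -0.001, -0.199]
force: [-1.3, -0.0, -1.1]
width: 0.1
```

Request:
apply_moves(
  targets=[
    [0.05,0,0,0,0,0],
    [0.05,0,0,0,0,0],
    [0.05,0,0,0,0,0],
    [0,0,0,0,0,0],
    [0,0,0,0,0,0],
  ],
)

```text
clock: 27.9
eef_pos: [502.8, -135.1, 15.5]
tool_rot: [-1.571, 0.001, -0.199]
force: [-5.7, 0.6, 3.8]
width: -0.1
```

Request:
apply_moves(
  targets=[
    [0.04,0,0,0,0,0],
    [0.04,0,0,0,0,0],
    [0.04,0,0,0,0,0],
    [0,0,0,0,0,0],
    [0,0,0,0,0,0],
    [0,0,0,0,0,0],
  ],
)

```text
clock: 28.65
eef_pos: [504.8, -135.5, 15.3]
tool_rot: [-1.571, 0.006, -0.199]
force: [-9.0, 2.0, 7.4]
width: -0.1
```

Request:
apply_moves(
  targets=[
    [0.04,0,0,0,0,0],
    [0.04,0,0,0,0,0],
    [0.04,0,0,0,0,0],
    [0,0,0,0,0,0],
    [0,0,0,0,0,0],
    [0,0,0,0,0,0],
  ],
)

```text
clock: 29.4
eef_pos: [504.5, -135.5, 14.9]
tool_rot: [-1.571, 0.015, -0.199]
force: [-16.8, 3.9, 14.5]
width: -0.2
```

Run:
```python
from h import *
b=get_image('side')[:,:,::-1];cv2.imwrite('pics/s5.png',b)
go(510,-136,15,-.199)
gr=cv2.cvtColor(b,cv2.COLOR_BGR2GRAY)
p=np.array([546.4,-143.9]);y=-.199
e=np.array([np.cos(y),np.sin(y)]);d=np.array([-np.sin(y),np.cos(y)])
def W(x,yy,z): return [*(p+e*x+d*yy),z]
print(proj('side',[W(30,-20,72),W(40,-20,72),W(40,20,72),W(30,20,72),W(30,-20,12),W(40,-20,12),W(30,-15,42),W(30,15,42)]).round(1).tolist())
for v in range(288,326,2): print(v,' '.join('%3d'%x for x in gr[v,334:374]))
```

```text
t 29.45 pos [ 504.5 -135.5   14.9] rpy [-1.571  0.015 -0.2  ] F [-16.3   2.8  14.2] w 0.4
shift units [ 0.14 -0.    0.01] turn units [-0.   -0.   -0.11]
[[358.7, 303.3], [363.2, 302.7], [358.9, 290.1], [354.6, 290.8], [358.1, 322.2], [362.4, 321.5], [357.9, 311.3], [354.8, 301.8]]
288  90 108 115 113 113 111 113 113 109 114 114 113 114 115 114 116 115 117 114 116 115 113 122 123 128 125 129 131 127 128 131 129 131 126 132 130 128 129 128 129
290  91 111 114 112 116 115 113 113 113 115 112 113 112 117 112 116 114 113 118 121 151 193 214 224 221 183 141 130 130 126 127 127 131 130 127 130 128 130 130 129
292 100 112 113 111 113 115 116 112 112 111 114 114 116 114 112 116 118 111 114 114 149 212 252 255 252 233 178 134 131 132 133 129 129 130 129 127 132 133 133 130
294 105 112 111 115 113 114 113 116 115 116 114 107 112 113 116 113 115 116 114 112 118 179 234 254 255 250 226 167 130 129 133 130 130 129 128 132 131 129 130 131
296 109 110 111 113 115 112 113 110 110 112 112 111 112 112 114 112 114 112 115 115 113 134 199 248 254 251 240 201 146 129 129 131 129 127 132 128 129 129 131 12
[... 1597 characters left out ...]
 148 147 148 148 147 151 152 150 146 133 127
318  78  89 114 134 133 129 127 119 113 104 100  95  92 117 142 149 153 151 153 152 153 154 154 146 136 148 153 160 167 152 142 143 137 136 142 150 151 147 142 135
320  76  77  77  80  82  79  76  74  76  79  79  76  82 119 147 146 141 143 139 137 131 125 119 121 131 146 144 135 121 102  94  92  94  84  90  94 100 115 137 142
322  78  72  75  84  85  89  92  89  85  82  81  78  87  91 105  98  92  89  83  82  82  82  80  90  95 102  95  94  91  94  92  84  81  85  85  87  87  95 118 137
324  86  88  92  94  94 102 104  99  99 107 108 119 116  99  85  85  86  85  84  92  90  91  97  92  95  93  90  91  93  95  95  97  91  87  87  86  86  98  98 109
```

Request:
apply_moves(
  targets=[
    [-0.1,0,0,0,0,0],
    [-0.2,0,0,0,0,0],
    [-0.4,0,0,0,0,0],
    [0,0,0,0,0,0],
    [0,-0.5,0,0,0,0],
    [0,-0.8,0,0,0,0],
    [0,-0.8,0,0,0,0],
    [0,-0.8,0,0,0,0],
    [0,-0.8,0,0,0,0],
    [0,0,0,0,0,0],
    [0,0,0,0,0,0],
  ],
)

```text
clock: 30.82
eef_pos: [486.2, -131.7, 163.4]
tool_rot: [-1.571, -0.001, -0.199]
force: [-0.8, -0.1, -0.4]
width: -0.0
```

Run:
```python
from h import *
b=get_image('side')[:,:,::-1];a=get_image('top')[:,:,::-1]
go(500,-136,140,-.199)
C=np.zeros((600,800,3),np.uint8)
C[:450,:450]=crop(b,300,275,90,75,6)[:450,:450]
C[:360,450:800]=crop(b,235,155,87,90,4)[:,:348].__class__ and cv2.copyMakeBorder(crop(b,235,155,87,90,4),0,0,0,2,0)
C[450:600,:600]=cv2.resize(a[130:290],(600,150)) if 0 else 0
C[360:600,450:800]=cv2.resize(b[100:460,60:560],(350,240))
C[450:600,0:440]=crop(a,215,220,110,37,4)[:148].__class__ and cv2.copyMakeBorder(crop(a,215,222,110,37,4),0,2,0,0,0)
cv2.imwrite('pics/c12.png',C)
```

```text
t 30.925 pos [ 485.2 -131.5  162.6] rpy [-1.571e+00  1.000e-03 -1.990e-01] F [-0.8  0.4 -0.4] w 0.2
shift units [ 0.38  0.56 -0.04] turn units [-0.   -0.   -0.01]
```

Run:
```python
from h import *
G=lambda i:cv2.cvtColor(i,cv2.COLOR_BGR2GRAY).astype(int)
b=G(np.ascontiguousarray(get_image('side')[:,:,::-1])); s5=G(cv2.imread('pics/s5.png')); s0=G(cv2.imread('pics/side0.png'))
print('vise blank/jaw change since push',np.abs(b-s5)[286:325,343:376].max())
print('right bay change since start',np.abs(b-s0)[195:225,285:318].max(),'left bay rows changed');D=b-s0
ys,xs=np.where(np.abs(D[165:200,243:292])>25);print(len(ys),(xs.min()+243,xs.max()+243,ys.min()+165,ys.max()+165) if len(ys) else 0)
for n,(u0,u1,v0,v1) in dict(tube=(318,366,256,280),nozzle=(282,294,264,292),magnet=(412,456,356,392),hammer=(240,360,400,475),brush=(350,428,228,250),can=(238,262,125,175),pliers=(168,218,158,198)).items(): print(n,(np.abs(D[v0:v1,u0:u1])>40).sum())
print(finish_job())
```

```text
vise blank/jaw change since push 22
right bay change since start 185 left bay rows changed
22 (np.int64(270), np.int64(291), np.int64(178), np.int64(193))
tube 0
nozzle 0
magnet 0
hammer 319
brush 0
can 0
pliers 0
the job is handed in; nothing more can be done
None
```

I handed the job in at about 31 s of the 56 s allowed. The wide blank is out of the dispenser and clamped in the vise, but **a hard contact on the way down may fail it**. One other step did not go cleanly, and two of my last checks are unresolved.

**What was done**
- I pushed down the left flap with the fingers on either side of the wide blank, gripped the blank and lifted it out.
- I stood it on the vise's base; it touched down at the height I expected. I then let go and pushed the lug until the jaw stopped moving, at about 17 N.
- The arm was clear afterwards, reading about 0.8 N.

**What the last checks showed**
- **Blank:** with the jaw still pressed, its edges were within about 1 px of where it should be when clamped at the seat, with no visible gap to the fixed jaw. It did not move when I backed off.
- **Flap:** it looked shut in the picture taken just after the lift. At the end, only 22 pixels in that area differed from the start, near where the blank had been.
- **Bystanders:** the tube, nozzle, magnet, brush, can and pliers showed no change.

**What went wrong or disagrees**
- **Hard contact:** going down into the bay, I sent two moves together and the tool pressed on something with up to 69 N before I backed off. It was probably the gripper's body on the dispenser rim. If so, it broke the 40 N limit.
- **Shallow grip:** the fingertips looked 25–30 mm higher in the pictures than the reported tool position. The pads therefore held only about the top 15 mm of the blank.
- **Flap caught on the blank:** partway up, the flap jammed against the blank's face with about 11 N. I moved about 8 mm toward the far wall to get it through the slit, so the lift was not perfectly straight.
- **Unresolved areas:** the final comparison also showed changes in the hammer and right-bay areas. The arm or its shadow may explain them, but I had no picture views left to check. I did not knowingly touch either.

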